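# Walk the converter block round and dock it on the test fence

### The arm

A 6-joint arm with a two-finger parallel gripper is mounted at the origin on a cart in front of the work surface, level with it; the furniture and walls round the work are solid. World frame = base frame: x ahead of the robot, y to its left, z up, the work surface at z = 0. Lengths are in m, angles in rad, forces in N, time in s.
With the tool pointing down it reaches from about 0.3 to 0.75 m from the base axis. Payload 8.5 kg.
Tool frame: the origin (TCP) lies midway between the tips of the shut fingers; the grasp point (between the pads) lies 19 mm behind it (robot.grasp_offset is the z of the grasp point in the tool frame, in m); z points along the fingers, x is the direction in which the jaws open and shut, and the axes are right-handed (so a half turn about z gives the same grasp; the last joint's range is limited). The gripper opens to 85 mm and grips with 20 to 120 N. Pads are 22 mm wide; open, the fingers measure 114 mm over their backs; the gripper's body (76 mm by 85 mm) begins 54 mm behind the grasp point. The pads swing forward as they close: fully open they stand 13 mm farther back than shut.
Start: joints at [0.966, 0.381, 1.297, -0, 1.464, -0.215], TCP at [0.209, 0.509, 0.231] pointing down, gripper open.
Joint ranges: [-3.11, 3.11], [-0.89, 2.33], [0.22, 2.48], [-1.42, 4.56], [0.17, 2.85], [-2.88, 2.88]. Speed limits (rad/s): [2.39, 2.39, 3.14, 3.14, 3.14, 3.14].

### API

Orientations are given as a unit quaternion [w, x, y, z].
In Python, from plant import robot, optics gives the robot as it stands. The module is installed in compiled form; this text tells all that it offers.
- The arm moves only by the tool send_rows, never from a script. Its argument "commands" is a list of rows, each a list of 5 numbers: the opening, from 0 (shut) to 1 (fully open), then the shift along the tool's x, y, z in m, then the turn about the tool's z in rad. In form: [[claw, x, y, z, spin], ...]. A call has exactly 10 rows; each row shifts and turns the commanded pose from where the row before left it, along the tool's axes as they then stand; what a row does not reach is not made up. A row lasts 1/12 s, in which the tool goes at most 41.7 mm and 7.16 degrees, less where a joint would pass 70% of its speed; a pose out of reach is approached as far as the arm can. A call with a gripper value outside its range is refused whole. The fingers move at their own pace and stop on an object; "grip_force" is the grip in N (left out, the last holds). Time passes only in rows, so rows that do not move let the fingers close, or fill a call up. It gives the time, the measured TCP pose, the force and the opening at its end, in the units of the state.
- robot.read_state(): the state, without advancing time (a new reading comes with each control period).
- optics.get_image(name): name is "scene" or "top"; returns the picture (400x640x3 uint8, blue, green, red); there is no depth.
- optics.camera_info(name): a dict with "fx", "fy", "cx", "cy" (pixels), "R" (3x3) and "t" (3): a world point X has camera coordinates R X + t. Camera axes: x right, y down, z forward; pixel columns grow to the right and rows downward; lengths in m; the calibration is good to about 2 mm. A picture is of the moment at which its call begins. camera_info takes no time and is no camera call.
- robot.hand_in(): hands the job in, once; it reports no verdict.
The state is a dict: "time": time; "q": joint angles; "qvel": joint speeds; "joint_torque": joint torques, N m; "tool_pos": TCP position; "eef_rot": TCP orientation; "contact_force": force on the tool from outside, world axes, zero at the start; "ft_torque": the same for the moment, N m; "width": finger opening in m.
Only numpy, scipy, OpenCV 4.12 (cv2) and the standard library are available. Lean on these libraries where they do the work, as an engineer would, in place of code of your own. Each camera call takes 0.05 s, during which the arm holds its last target.

### The job

Push the heavy finned converter block round and across the bench with the fingers, never gripping, lifting or tipping it, until its socket side faces the test fence. Ease it home without ramming, so that it stands flush against the fence with the spring contact nose in its socket; leave all other things where they are and finish clear.

Things in the scene. Friction and masses are not known exactly. Their poses are not given: they have to be found in the camera images.
- converter: Power converter in a dark grey cast case, 100 (x) x 130 (y) x 46 mm high, 0.7 to 1.0 kg, sliding friction about 0.6. Plain upright walls, 36 mm high; fins on top. Origin: centre of underside. +x points out of the socket side (orange socket frame, orange stripe on the top edge), -x out of the plain back wall. It starts turned 40 to 75 deg anticlockwise, seen from above, from facing the fence.
- socket (a point): Centre of the socket mouth in the converter's +x wall, 50 mm ahead of its origin and 19 mm above the bench. The socket is a straight-sided hole 44 mm wide, 22 mm high (8 to 30 mm above the bench) and 12 mm deep.
- dock: Test dock, fixed: aluminium fence 220 mm long (y), 12 mm thick, 50 mm high; black contact housing with red and black posts behind it, up to 62 mm high; whole depth 82 mm. Origin: on the bench, middle of the fence's front face. +x points from the face into the fence, away from the open bench. Docked, the converter has the dock's x direction and its origin at dock x = -50 mm, y = 0.
- dock_seat (a point): Middle of the front face of the fence, 19 mm above the bench; the socket mouth lies on this point when the converter is docked.
- nose_tip (a point): Middle of the tip of the contact nose, black with brass strips, that sticks out of the middle of the fence: 36 mm wide, 14 mm high (12 to 26 mm above the bench), tip corners rounded 8 mm. At rest it stands 16 mm proud of the face; in the socket it has 4 mm to spare each side.
- contact_nose (a joint): How far the nose is pushed back into the fence against its spring, in m: 0 out, 0.010 at its stop. About 0.25 N per mm; a flush converter with the nose in its socket reads about 0.004. If the nose misses the socket the converter cannot come flush.
- multimeter: Black multimeter on its tilt stand, 199 x 92 x 102 mm, to the right of the dock; origin: centre of its underside. Leave alone.
- alcohol_bottle: White pump bottle, 60 mm wide, 122 mm high, at the front, left of the work; origin: centre of its underside. Leave alone.
- ball_jar: Small jar with a black cap, 29 mm wide, 38 mm high, right of the work near the front; origin: centre of its underside. Leave alone.
- screwdriver_red: Red and black precision screwdriver, 136 mm long along its y, 16 mm thick, lying left of the work near the front edge; origin: centre of its underside. Leave alone.
- usb_stick: Purple memory stick, 17 x 52 x 8 mm, lying at the front right; origin: centre of its underside. Leave alone.
- solder_spool: Spool of solder, 54 mm wide, 34 mm high, behind the left end of the dock; origin: centre of its underside. Leave alone.

How it is judged:
At the end, for the whole second after the job is handed in: The converter stands still and flat on the bench, its socket side within 3 mm of the fence face and within 2 degrees of parallel to it, the socket within 6 mm of the seat, the contact nose pushed back at least 1.5 mm (horizontal distance between socket and dock_seat below 0.006 m and x of socket in the frame of dock above -0.003 m and angle between the x axis of converter and the x axis of dock, either way round below 0.035 rad and value of joint contact_nose above 0.0015 m and height (world z) of converter below 0.003 m and angle between converter's own z axis and vertical below 0.03 rad and linear speed of converter below 0.01 m/s); the robot touches nothing.
It fails at once if the converter is lifted or tipped (height (world z) of converter above 0.006 m or angle between converter's own z axis and vertical above 0.12 rad).
It fails at once if another thing on the bench is shifted by more than 15 mm (distance of any of multimeter, alcohol_bottle, ball_jar, screwdriver_red, usb_stick, solder_spool from where it was at the start of the episode above 0.015 m).
It fails at once if the converter is rammed into the dock (more than 80 N) (contact force between converter and dock above 80 N).
It also fails if it takes over 72 s, if anything falls off the work surface, if the arm or the gripper's body presses on something with over 40 N, if the wrist force passes 120 N, or if a joint passes its speed limit or range.

## Working session

There is one attempt and no reset: what is moved stays moved. The work goes in short steps, Python scripts to look and compute and a tool call to move; the robot and the scene stay as the last step left them, time stands still between calls to the robot, and variables do not carry over. Pictures are saved under pics/ and viewed, and the job is handed in when it is done.

Besides the shell and the picture viewer there is one more tool, called by a JSON object that holds its "name" and its "arguments", one argument or row to a line. send_rows: Moves the arm, as the interface text tells. Its arguments: {"type":"object","properties":{"commands":{"type":"array"},"grip_force":{"type":"number"}},"required":["commands"]}

```bash
mkdir -p pics; python3 - <<'E'
from plant import robot, optics
import cv2
for n in("scene","top"):
    cv2.imwrite(f"pics/{n}0.png",optics.get_image(n)); i=optics.camera_info(n); print(n,i)
print(robot.read_state())
E
```

```text
scene {'fx': 385.9463105060117, 'fy': 385.9463105060117, 'cx': 315.22371016218193, 'cy': 198.12019229083057, 'R': array([[ 0.66622576, -0.74573763,  0.00431678],
       [-0.56922545, -0.51225626, -0.64309868],
       [ 0.48179418,  0.42599168, -0.76577115]]), 't': array([-0.56656091,  0.2593565 ,  1.1651237 ])}
top {'fx': 362.02913359684777, 'fy': 362.02913359684777, 'cx': 319.6227205295473, 'cy': 199.43612444772612, 'R': array([[-0.01135812, -0.99966938,  0.02306787],
       [-0.98979083,  0.00796212, -0.14230502],
       [ 0.14207431, -0.02444869, -0.98955402]]), 't': array([-0.23392613,  0.61582691,  0.94031385])}
{'time': 0.1, 'q': array([ 9.65699325e-01,  3.81123027e-01,  1.29814868e+00, -2.39234115e-05,
        1.46357138e+00, -2.15305099e-01]), 'qvel': array([-0.00053004, -0.00213453, -0.00382894,  0.00043013,  0.0023714 ,
       -0.00041217]), 'joint_torque': array([ 4.02594465e-03, -4.49221158e+01, -2.31659299e+01, -1.71687843e-04,
        3.63860141e-03,  5.45876594e-05]), 'tool_pos': array([0.20886203, 0.50852765, 0.23078876]), 'eef_rot': array([ 2.40178708e-04,  8.30660284e-01,  5.56779222e-01, -5.77364279e-04]), 'contact_force': array([ 0.27168934,  0.09858359, -0.30294273]), 'ft_torque': array([ 0.09224851, -0.01880466,  0.0575091 ]), 'width': 0.08520154402571391}
```

View pics/top0.png

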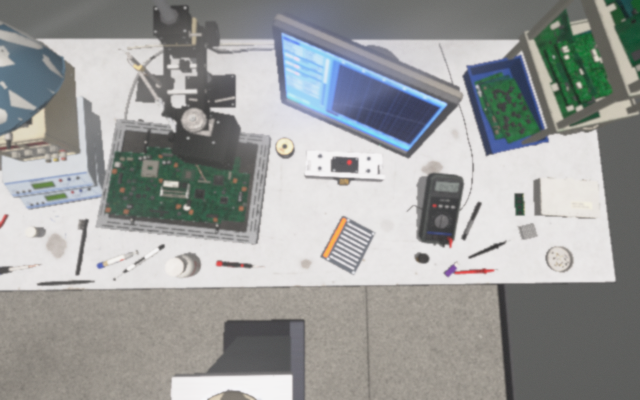

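View pics/scene0.png

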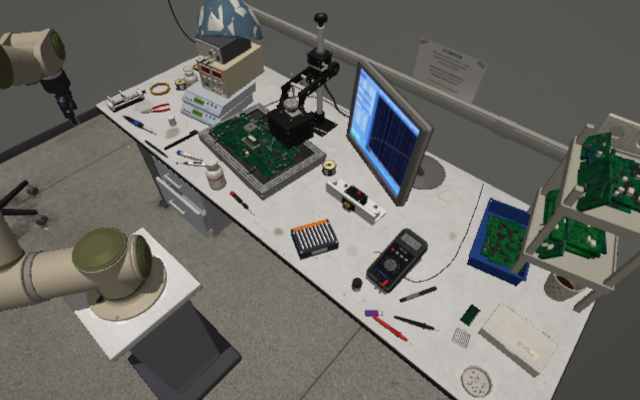

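```bash
python3 - <<'E'
import cv2,numpy as np
a=cv2.imread("pics/top0.png")[135:285,270:400]; b=cv2.imread("pics/scene0.png")[165:270,270:400]
a=cv2.resize(a,None,fx=4,fy=4,interpolation=2)
b=cv2.resize(b,None,fx=5,fy=5,interpolation=2)
cv2.imwrite("pics/ca0.png",a);cv2.imwrite("pics/cb0.png",b)
E
```

```text
(no output)
```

View pics/ca0.png

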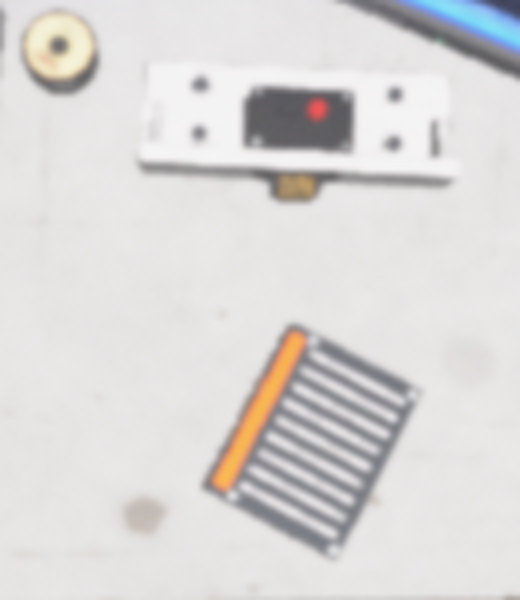

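View pics/cb0.png

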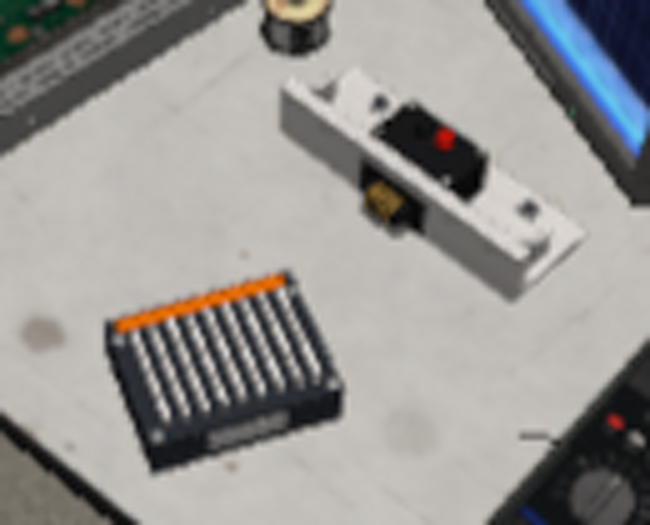

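```bash
cat > h.py <<'E'
import numpy as np,cv2
from plant import robot,optics
def ray(n,u,v,z):
    i=optics.camera_info(n);R,t=i["R"],i["t"]
    d=R.T@np.array([(u-i["cx"])/i["fx"],(v-i["cy"])/i["fy"],1]);c=-R.T@t
    return (c+d*(z-c[2])/d[2])[:2]
def proj(n,p):
    i=optics.camera_info(n);X=i["R"]@np.array(p)+i["t"]
    return X[0]/X[2]*i["fx"]+i["cx"],X[1]/X[2]*i["fy"]+i["cy"]
E
python3 - <<'E'
from h import *
for n in("top","scene"):
    i=optics.camera_info(n);print(n,-i["R"].T@i["t"])
T=lambda x,y:(270+(x+.5)/4-.5,135+(y+.5)/4-.5)
S=lambda x,y:(270+(x+.5)/5-.5,165+(y+.5)/5-.5)
ct=[ray("top",*T(*p),.036) for p in[(295,323),(420,390),(337,557),(205,487)]]
cs=[ray("scene",*S(*p),.036) for p in[(290,272),(342,385),(150,445),(106,322)]]
for c in(ct,cs):
    c=np.array(c);print(c.round(4),c.mean(0),np.linalg.norm(np.roll(c,-1,0)-c,axis=1))
    x=(c[0]+c[3]-c[1]-c[2]);print(np.degrees(np.arctan2(x[1],x[0])))
f=np.array([ray("top",*T(*p),.05) for p in[(140,160),(459,178)]])
g=np.array([ray("scene",*S(*p),.05) for p in[(281,88),(516,264)]])
for k in(f,g):
    d=k[0]-k[1];print("fence",k,k.mean(0),np.linalg.norm(d),np.degrees(np.arctan2(-d[0],d[1])))
b=[ray("scene",*S(*p),.0) for p in[(282,130),(514,301)]];print("fencebase",b)
print("nose",ray("top",*T(296,197),.019),ray("scene",*S(385,205),.019))
# others
for n,u,v,z in[("top",180,266,.06),("top",422,258,.038),("top",285,147,.034),("top",451,270,.008),("top",235,264,.01),("top",425,180,.09),("top",424,240,.03),("top",340,284,0)]: print(u,v,ray(n,u,v,z))
E
```

```text
top [ 0.47328842 -0.21576264  1.02352279]
scene [-0.03626003 -0.7859818   1.06145566]
[[ 0.5704 -0.3048]
 [ 0.5237 -0.3894]
 [ 0.4126 -0.3298]
 [ 0.46   -0.2418]] [ 0.49165004 -0.31644392] [0.09657041 0.12608625 0.09997799 0.12713509]
61.392592599365805
[[ 0.5689 -0.3064]
 [ 0.523  -0.3892]
 [ 0.4093 -0.329 ]
 [ 0.4581 -0.2438]] [ 0.48982115 -0.31708747] [0.09467535 0.12858368 0.09811152 0.1272469 ]
60.58602782236857
fence [[ 0.68211531 -0.19946497]
 [ 0.66807738 -0.41864098]] [ 0.67509634 -0.30905297] 0.21962510074260555 -3.664713884583402
fence [[ 0.68016654 -0.20208307]
 [ 0.66499772 -0.41914238]] [ 0.67258213 -0.31061272] 0.2175886865590022 -3.9975197828278213
fencebase [array([ 0.68463667, -0.20086359]), array([ 0.67323595, -0.41873778])]
nose [ 0.66138865 -0.30892839] [ 0.66720054 -0.30965353]
180 266 [0.43987552 0.12517495]
422 258 [ 0.45247028 -0.51537642]
285 147 [ 0.76523075 -0.14443657]
451 270 [ 0.41795896 -0.60395492]
235 264 [ 0.44171135 -0.00652722]
425 180 [ 0.65699373 -0.518118  ]
424 240 [ 0.50103733 -0.52587354]
340 284 [ 0.38334691 -0.29477569]
```

{"name": "send_rows", "arguments": {
  "commands": [
    [0,0,0,0,-0.108],
    [0,0,0,0,-0.108],
    [0,0,0,0,-0.108],
    [0,-0.02,0.02,0,0],
    [0,-0.035,0.02,0,0],
    [0,-0.035,0.02,0,0],
    [0,-0.035,0.02,0,0],
    [0,-0.035,0.02,0,0],
    [0,-0.035,0.02,0,0],
    [0,-0.035,0.02,0,0]
  ]
}}

```text
time: 0.93
tool_pos: [0.3337, 0.2682, 0.2312]
eef_rot: [-0.0, 0.73, 0.684, -0.0]
contact_force: [1.3, 1.5, 1.7]
width: -0.0001
```

{"name": "send_rows", "arguments": {
  "commands": [
    [0,-0.04,0.012,0,0],
    [0,-0.04,0.012,0,0],
    [0,-0.04,0.012,0,0],
    [0,-0.04,0.012,0,0],
    [0,-0.04,0.012,0,0],
    [0,-0.04,0.012,0,0],
    [0,-0.04,0.012,0,0],
    [0,-0.04,0.012,0.02,0],
    [0,-0.04,0.01,0.02,0],
    [0,-0.04,0.005,0.02,0]
  ]
}}

```text
time: 1.77
tool_pos: [0.4163, -0.1272, 0.1759]
eef_rot: [0.0, 0.73, 0.683, 0.0]
contact_force: [1.6, 0.7, 0.5]
width: 0.0004
```

```bash
python3 - <<'E'
from h import *
s=robot.read_state();print(s["tool_pos"],s["eef_rot"],s["q"].round(2),s["contact_force"])
E
```

```text
[ 0.41633344 -0.12716444  0.17591885] [4.25508993e-04 7.30108102e-01 6.83331507e-01 1.73531775e-04] [-0.57  0.24  1.69  0.    1.21 -2.07] [1.6351956 0.7212066 0.5165016]
```

{"name": "send_rows", "arguments": {
  "commands": [
    [0,-0.025,0.001,0.01,0],
    [0,-0.025,0.001,0.01,0],
    [0,-0.025,0.001,0.01,0],
    [0,-0.018,0.001,0.02,0],
    [0,0,0,0.025,0],
    [0,0,0,0.025,0],
    [0,0,0,0.025,0],
    [0,0,0,0.02,0],
    [0,0,0,0.012,0],
    [0,0,0,0.006,0]
  ]
}}

```text
time: 2.6
tool_pos: [0.4133, -0.2176, 0.0119]
eef_rot: [-0.002, 0.73, 0.683, -0.0]
contact_force: [0.5, -1.2, 0.5]
width: -0.0002
```

```bash
python3 - <<'E'
from h import *
s=robot.read_state();print(s["tool_pos"],s["eef_rot"],s["q"].round(2),s["contact_force"])
cv2.imwrite("pics/c1.png",np.hstack([cv2.resize(optics.get_image(n)[a:a+130,270:400],None,fx=3,fy=3) for n,a in(("top",150),("scene",150))]))
E
```

```text
[ 0.41328142 -0.21756797  0.0119103 ] [-1.61547036e-03  7.30049086e-01  6.83392789e-01 -1.34672220e-04] [-0.74  0.54  1.81 -0.    0.79 -2.24] [ 0.53295655 -1.16645768  0.45982903]
```

View pics/c1.png

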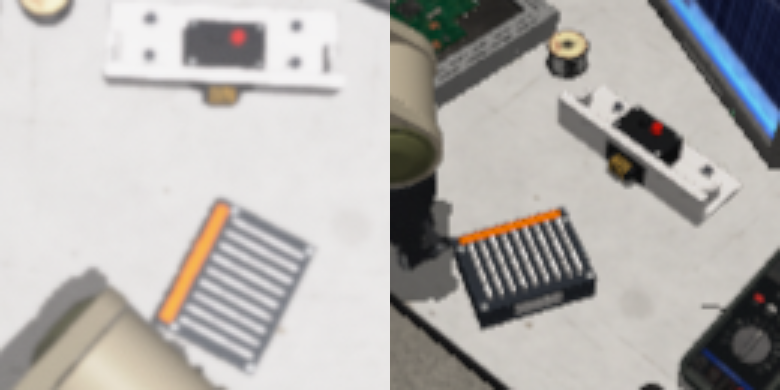

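{"name": "send_rows", "arguments": {
  "commands": [
    [0,-0.004,0.006,0,0],
    [0,-0.004,0.006,0,0],
    [0,-0.004,0.006,0,0],
    [0,-0.004,0.006,0,0],
    [0,-0.003,0.005,0,0],
    [0,-0.003,0.005,0,0],
    [0,-0.003,0.005,0,0],
    [0,-0.003,0.005,0,0],
    [0,-0.003,0.005,0,0],
    [0,0,0,0,0]
  ]
}}

```text
time: 3.53
tool_pos: [0.4613, -0.2523, 0.0135]
eef_rot: [-0.0, 0.73, 0.683, 0.0]
contact_force: [-1.7, 1.3, -1.0]
width: 0.0
```

```bash
cat >> h.py <<'E'
DO=np.array([.674,-.310]);DY=np.radians(-3.8)
def look(tag):
    """pose of converter from orange stripe (scene+top) """
    s=robot.read_state();print("t",s["time"],"tcp",s["tool_pos"].round(4),"F",s["contact_force"].round(1),"q6",s["q"][5].round(2))
    ims=[]
    for n,a in(("top",130),("scene",150)):
        im=optics.get_image(n);ims.append(cv2.resize(im[a:a+150,260:410],None,fx=3,fy=3))
        hsv=cv2.cvtColor(im,cv2.COLOR_BGR2HSV);m=cv2.inRange(hsv,(5,140,120),(22,255,255));m[:, :250]=0;m[:,430:]=0
        cs=cv2.findContours(m,0,2)[0]
        cs=[c for c in cs if cv2.contourArea(c)>25]
        if not cs: print(n,"no stripe");continue
        c=max(cs,key=cv2.contourArea);P=np.array([ray(n,*p,.036) for p in c[:,0].astype(float)],dtype=np.float32)
        (x,y),(w,h),ang=cv2.minAreaRect(P*1000)
        b=cv2.boxPoints(((x,y),(w,h),ang))/1000
        e=[b[1]-b[0],b[2]-b[1]];L=max(e,key=np.linalg.norm);u=L/np.linalg.norm(L)
        xa=np.array([u[1],-u[0]])
        if xa@DIR(n)<0: xa=-xa
        print(n,"stripe",np.round([x/1000,y/1000],4),"size",round(max(w,h),1),round(min(w,h),1),"yaw",np.degrees(np.arctan2(xa[1],xa[0])).round(1),"ctr",np.round(np.array([x,y])/1000-xa*OFF,4))
    cv2.imwrite(f"pics/{tag}.png",np.hstack(ims))
OFF=.043
def DIR(n): return np.array([.8,.5])
E
python3 -c "
from h import *
look('c2')"
```

```text
t 3.5333 tcp [ 0.4613 -0.2523  0.0135] F [-1.7  1.3 -1. ] q6 -2.23
top stripe [ 0.5441 -0.3088] size 71.7 10.5 yaw 55.2 ctr [ 0.5195 -0.3442]
scene stripe [ 0.5386 -0.3063] size 84.8 11.0 yaw 55.7 ctr [ 0.5144 -0.3418]
```

View pics/c2.png

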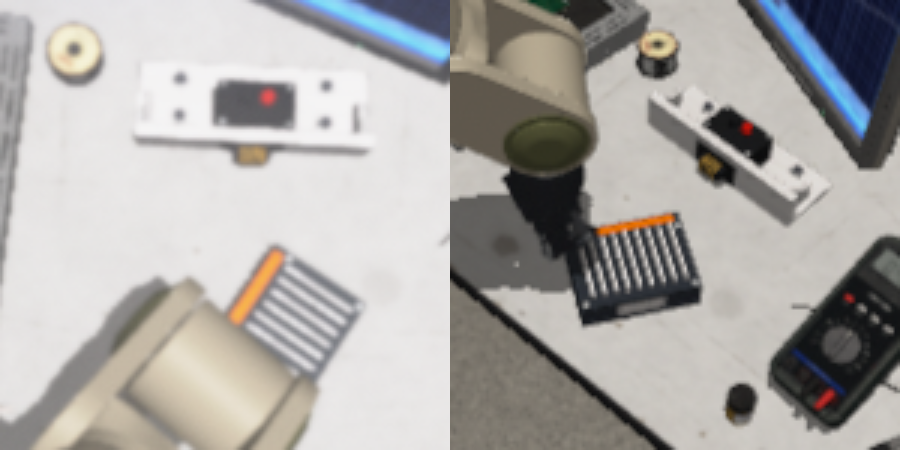

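{"name": "send_rows", "arguments": {
  "commands": [
    [0,0.005,-0.012,0,0],
    [0,0.005,-0.012,0,0],
    [0,0,-0.01,-0.025,0],
    [0,0,-0.01,-0.03,0],
    [0,-0.01,0,-0.03,0],
    [0,-0.03,0,0,0],
    [0,-0.03,0,0,0],
    [0,-0.03,0,0,0],
    [0,-0.03,0,0,0],
    [0,-0.015,0,0,0]
  ]
}}

```text
time: 4.47
tool_pos: [0.4076, -0.3875, 0.0989]
eef_rot: [0.001, 0.731, 0.683, -0.0]
contact_force: [0.6, -0.3, 0.4]
width: -0.0003
```

```bash
python3 -c "
from h import *
look('c3')"
```

```text
t 4.4667 tcp [ 0.4076 -0.3875  0.0989] F [ 0.6 -0.3  0.4] q6 -2.47
top stripe [ 0.5265 -0.2966] size 114.5 10.5 yaw 55.2 ctr [ 0.5019 -0.332 ]
scene no stripe
```

View pics/c3.png

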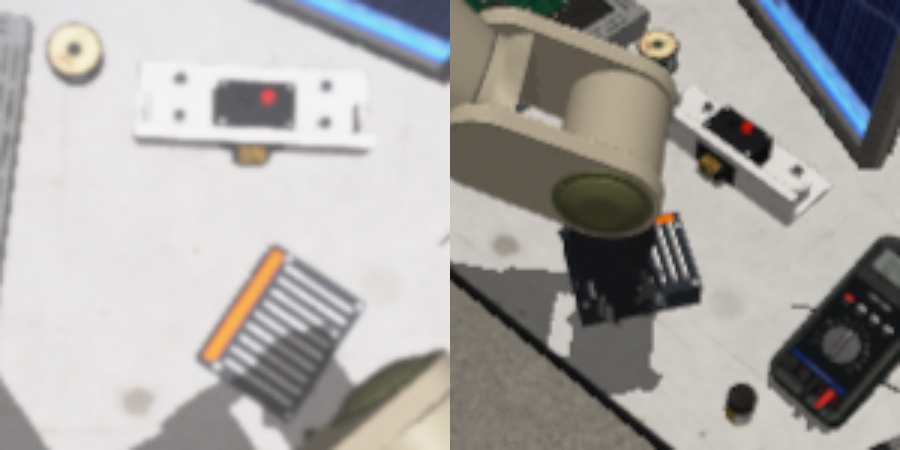

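{"name": "send_rows", "arguments": {
  "commands": [
    [0,0,0,0.02,0],
    [0,0,0,0.022,0],
    [0,0,0,0.022,0],
    [0,0,0,0.015,0],
    [0,0,0,0.008,0],
    [0,0.004,0.003,0,0],
    [0,0.004,0.003,0,0],
    [0,0.004,0.003,0,0],
    [0,0.004,0.003,0,0],
    [0,0.004,0.003,0,0]
  ]
}}

```text
time: 5.4
tool_pos: [0.4251, -0.3648, 0.0125]
eef_rot: [0.001, 0.73, 0.684, -0.0]
contact_force: [0.4, 0.1, 0.1]
width: -0.0001
```

{"name": "send_rows", "arguments": {
  "commands": [
    [0,0.004,0.003,0,0],
    [0,0.004,0.003,0,0],
    [0,0.004,0.003,0,0],
    [0,0.004,0.003,0,0],
    [0,0.004,0.003,0,0],
    [0,0.003,0.003,0,0],
    [0,0.003,0.003,0,0],
    [0,0.003,0.003,0,0],
    [0,0.003,0.003,0,0],
    [0,0,0,0,0]
  ]
}}

```text
time: 6.23
tool_pos: [0.4535, -0.3345, 0.0118]
eef_rot: [-0.0, 0.73, 0.684, -0.0]
contact_force: [-1.3, -0.9, 1.8]
width: 0.0001
```

```bash
python3 -c "
from h import *
look('c4')"
```

```text
t 6.2333 tcp [ 0.4535 -0.3345  0.0118] F [-1.3 -0.9  1.8] q6 -2.35
top stripe [ 0.5587 -0.2922] size 113.1 9.7 yaw 44.2 ctr [ 0.5279 -0.3221]
scene no stripe
```

View pics/c4.png

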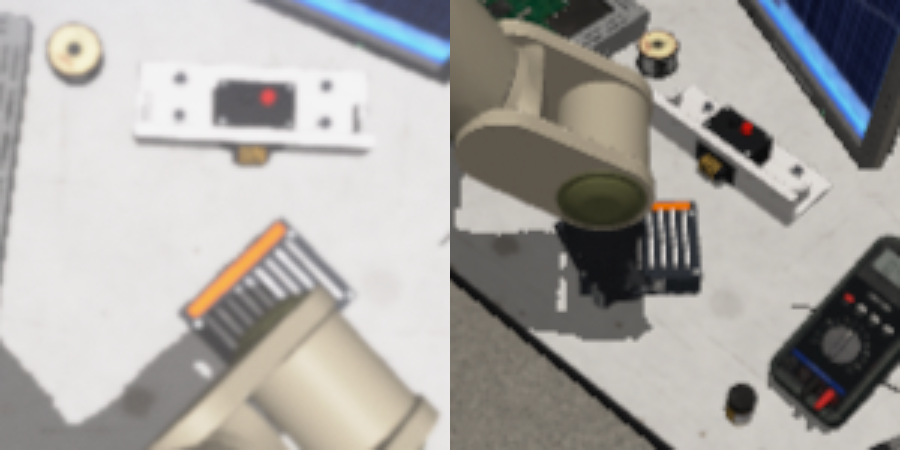

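{"name": "send_rows", "arguments": {
  "commands": [
    [0,-0.003,-0.0116,0,0],
    [0,-0.003,-0.0116,0,0],
    [0,0.0037,0.0034,0,0],
    [0,0.0037,0.0034,0,0],
    [0,0.0037,0.0034,0,0],
    [0,0.0035,0.0035,0,0],
    [0,0.0033,0.0037,0,0],
    [0,0.0033,0.0037,0,0],
    [0,0.0031,0.0039,0,0],
    [0,0.0029,0.0041,0,0]
  ]
}}

```text
time: 7.17
tool_pos: [0.4606, -0.3135, 0.0116]
eef_rot: [-0.001, 0.73, 0.684, -0.0]
contact_force: [-5.3, -0.9, 3.2]
width: 0.0001
```

```bash
python3 -c "
from h import *
look('c5')"
```

```text
t 7.1667 tcp [ 0.4606 -0.3135  0.0116] F [-5.3 -0.9  3.2] q6 -2.31
top stripe [ 0.5762 -0.2939] size 115.1 10.4 yaw 35.7 ctr [ 0.5413 -0.319 ]
scene stripe [ 0.5876 -0.3097] size 74.0 10.9 yaw 34.8 ctr [ 0.5523 -0.3342]
```

View pics/c5.png

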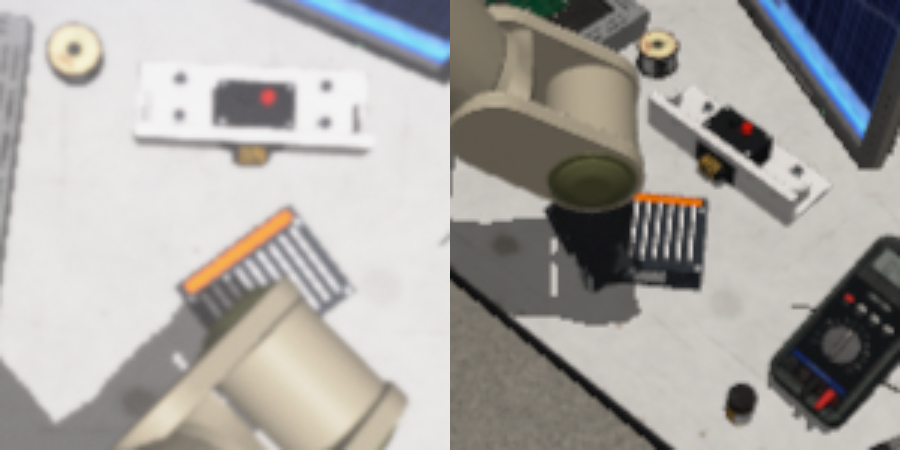

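{"name": "send_rows", "arguments": {
  "commands": [
    [0,0.0032,0.0031,0,0],
    [0,0.0031,0.0032,0,0],
    [0,0.003,0.0033,0,0],
    [0,0.0029,0.0034,0,0],
    [0,0.0028,0.0035,0,0],
    [0,0.0026,0.0036,0,0],
    [0,0.0025,0.0037,0,0],
    [0,0.0024,0.0038,0,0],
    [0,0.0022,0.0039,0,0],
    [0,0.0022,0.0039,0,0]
  ]
}}

```text
time: 8.1
tool_pos: [0.4982, -0.2894, 0.0116]
eef_rot: [-0.0, 0.73, 0.683, 0.0]
contact_force: [-3.2, 0.4, -0.2]
width: -0.0
```

```bash
python3 -c "
from h import *
look('c6')"
```

```text
t 8.1 tcp [ 0.4982 -0.2894  0.0116] F [-3.2  0.4 -0.2] q6 -2.24
top stripe [ 0.6111 -0.305 ] size 115.1 9.5 yaw 16.3 ctr [ 0.5699 -0.3171]
scene stripe [ 0.6126 -0.3084] size 108.5 11.2 yaw 16.1 ctr [ 0.5713 -0.3203]
```

View pics/c6.png

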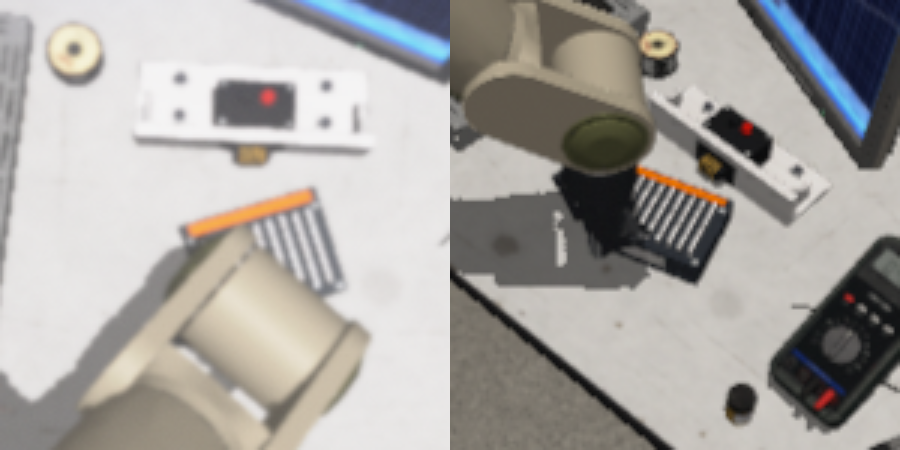

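{"name": "send_rows", "arguments": {
  "commands": [
    [0,0,-0.012,0,0],
    [0,0,-0.008,-0.025,0],
    [0,0,0,-0.03,0],
    [0,0,0,-0.03,0],
    [0,-0.03,0.02,0,0],
    [0,-0.03,0.02,0,0],
    [0,-0.03,0.02,0,0],
    [0,-0.03,0.02,0,0],
    [0,-0.015,0.013,0,0],
    [0,0,0,0,0]
  ]
}}

```text
time: 9.03
tool_pos: [0.5632, -0.4326, 0.096]
eef_rot: [0.002, 0.731, 0.683, 0.0]
contact_force: [0.6, 0.7, -1.5]
width: -0.0001
```

```bash
python3 -c "
from h import *
look('c7')"
```

```text
t 9.0333 tcp [ 0.5632 -0.4326  0.096 ] F [ 0.6  0.7 -1.5] q6 -2.32
top stripe [ 0.6109 -0.3023] size 109.8 9.5 yaw 15.6 ctr [ 0.5695 -0.3138]
scene stripe [ 0.6091 -0.2965] size 99.7 11.6 yaw 16.5 ctr [ 0.5679 -0.3087]
```

View pics/c7.png

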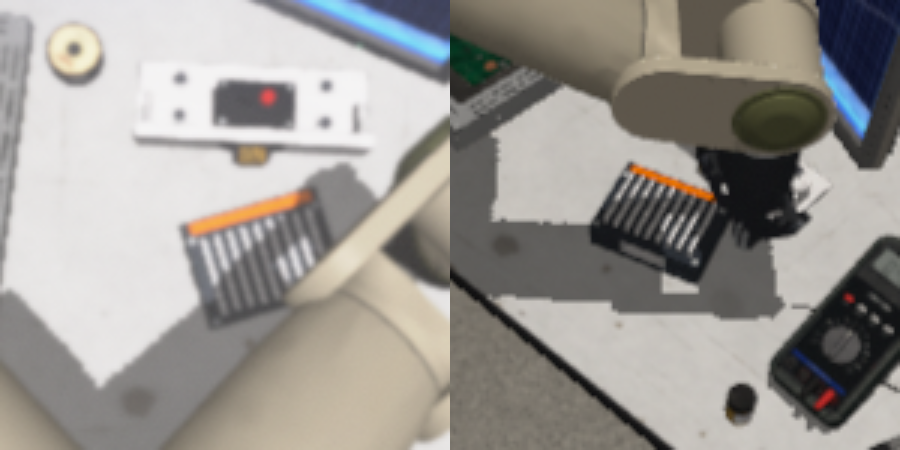

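{"name": "send_rows", "arguments": {
  "commands": [
    [0,0,0,0.02,0],
    [0,0,0,0.022,0],
    [0,0,0,0.02,0],
    [0,0,0,0.014,0],
    [0,0,0,0.008,0],
    [0,0.006,-0.001,0,0],
    [0,0.006,-0.001,0,0],
    [0,0.006,-0.001,0,0],
    [0,0.005,-0.001,0,0],
    [0,0.005,-0.001,0,0]
  ]
}}

```text
time: 9.97
tool_pos: [0.5589, -0.4006, 0.0138]
eef_rot: [0.001, 0.73, 0.684, -0.0]
contact_force: [-0.3, -5.1, 1.6]
width: -0.0002
```

{"name": "send_rows", "arguments": {
  "commands": [
    [0,0.005,-0.001,0,0],
    [0,0.005,-0.001,0,0],
    [0,0.005,-0.001,0,0],
    [0,0.005,-0.001,0,0],
    [0,0,0,0,0],
    [0,-0.008,0,0,0],
    [0,-0.01,0,0,0],
    [0,0,0,-0.03,0],
    [0,0,0,-0.03,0],
    [0,0,0,-0.03,0]
  ]
}}

```text
time: 10.8
tool_pos: [0.5542, -0.3994, 0.103]
eef_rot: [-0.001, 0.73, 0.683, 0.0]
contact_force: [0.5, 0.3, 0.3]
width: -0.0
```

```bash
python3 -c "
from h import *
look('c8')"
```

```text
t 10.8 tcp [ 0.5542 -0.3994  0.103 ] F [0.5 0.3 0.3] q6 -2.3
top stripe [ 0.6149 -0.2871] size 110.3 9.3 yaw 10.9 ctr [ 0.5727 -0.2953]
scene stripe [ 0.6121 -0.2723] size 83.0 11.2 yaw 8.9 ctr [ 0.5696 -0.279 ]
```

View pics/c8.png

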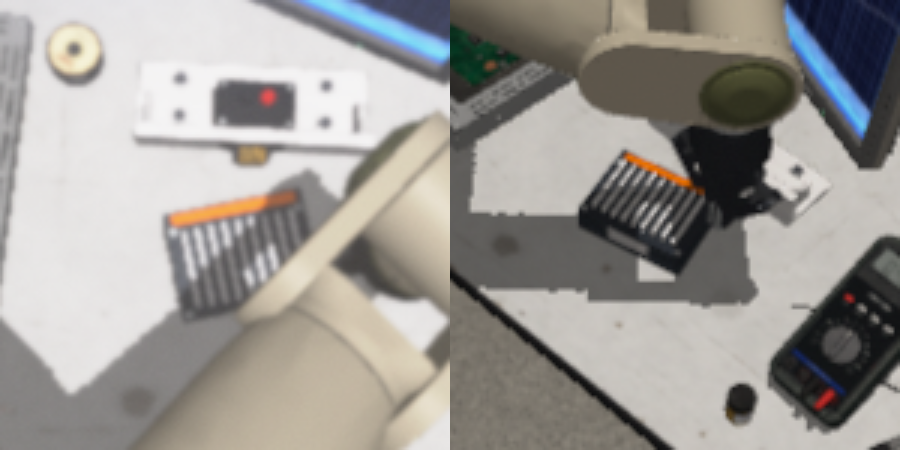

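{"name": "send_rows", "arguments": {
  "commands": [
    [0,0.004,-0.025,0,0],
    [0,0.018,-0.025,0,0],
    [1,0.025,-0.02,0,0],
    [1,0.025,-0.015,0,0],
    [1,0.02,0,0,0],
    [1,0,0,0,0],
    [1,0,0,0,0],
    [1,0,0,0,0],
    [1,0,0,0,0],
    [1,0,0,0,0]
  ]
}}

```text
time: 11.73
tool_pos: [0.476, -0.3022, 0.1023]
eef_rot: [-0.0, 0.73, 0.683, -0.0]
contact_force: [-0.7, -0.7, 0.1]
width: 0.0853
```

```bash
python3 -c "
from h import *
look('c9')"
```

```text
t 11.7333 tcp [ 0.476  -0.3022  0.1023] F [-0.7 -0.7  0.1] q6 -2.28
top stripe [ 0.6155 -0.2887] size 113.6 8.8 yaw 10.9 ctr [ 0.5732 -0.2968]
scene stripe [ 0.6157 -0.2916] size 111.8 11.4 yaw 10.9 ctr [ 0.5734 -0.2997]
```

View pics/c9.png

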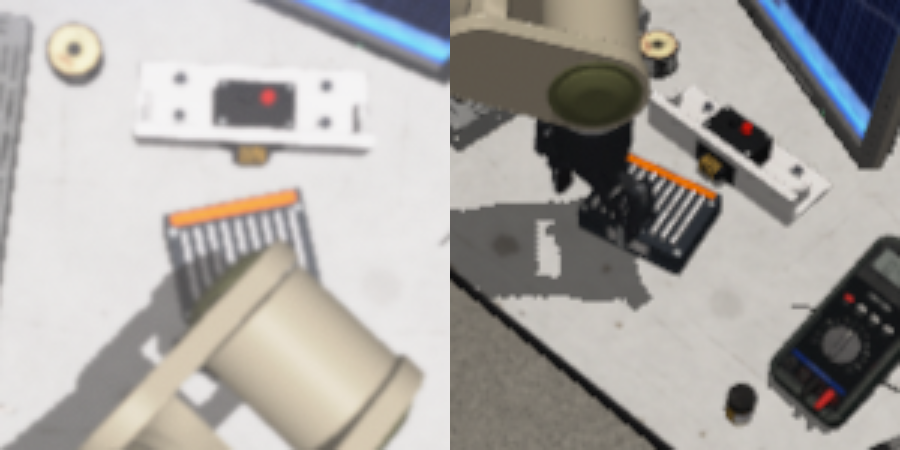

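{"name": "send_rows", "arguments": {
  "commands": [
    [1,0,0,0.025,0],
    [1,0,0,0.025,0],
    [1,0,0,0.025,0],
    [1,0,0,0.015,0],
    [1,0,0,0.008,0],
    [1,0,0.006,0,0],
    [1,0,0.006,0,0],
    [1,0,0.005,0,0],
    [1,0,0.005,0,0],
    [1,0,0.005,0,0]
  ]
}}

```text
time: 12.67
tool_pos: [0.5034, -0.303, 0.0055]
eef_rot: [0.0, 0.73, 0.684, -0.0]
contact_force: [-5.0, 2.1, 2.9]
width: 0.0855
```

{"name": "send_rows", "arguments": {
  "commands": [
    [1,0,0.004,0,0],
    [1,0,0.004,0,0],
    [1,0,0.004,0,0],
    [1,0,0.004,0,0],
    [1,0,0.003,0,0],
    [1,0,0.003,0,0],
    [1,0,0.003,0,0],
    [1,0,0.003,0,0],
    [1,0,0.002,0,0],
    [1,0,0,0,0]
  ]
}}

```text
time: 13.5
tool_pos: [0.533, -0.3047, 0.0047]
eef_rot: [-0.0, 0.73, 0.684, -0.0]
contact_force: [-2.7, 0.4, 0.9]
width: 0.085
```

```bash
python3 -c "
from h import *
look('c10')"
```

```text
t 13.5 tcp [ 0.533  -0.3047  0.0047] F [-2.7  0.4  0.9] q6 -2.22
top stripe [ 0.6393 -0.3442] size 38.9 8.4 yaw -0.4 ctr [ 0.5963 -0.3438]
scene stripe [ 0.6392 -0.3181] size 91.5 12.1 yaw -0.3 ctr [ 0.5962 -0.3178]
```

View pics/c10.png

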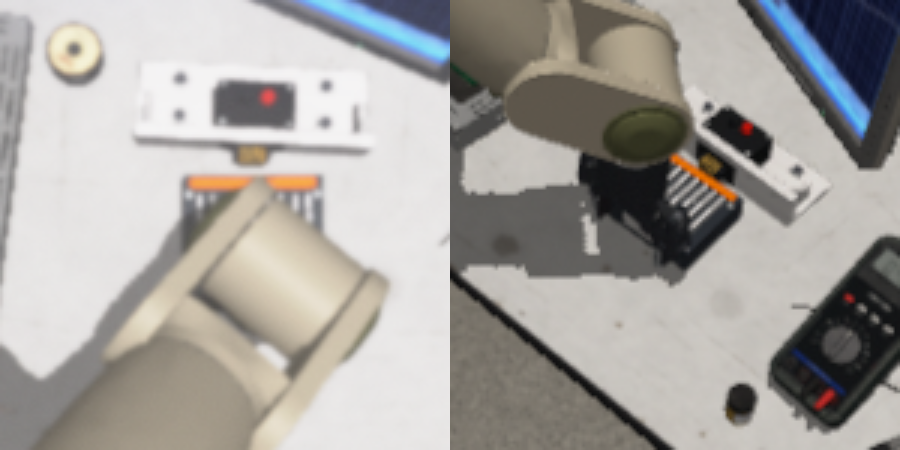

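```bash
cat >> h.py <<'E'
def stripe(im,n="top",z=.036):
    hsv=cv2.cvtColor(im,cv2.COLOR_BGR2HSV);m=cv2.inRange(hsv,(5,140,120),(22,255,255));m[:,:250]=0;m[:,430:]=0
    m[:178 if n=="top" else 0]=0
    v,u=np.nonzero(m);P=np.array([ray(n,a,b,z) for a,b in zip(u,v)]).astype(np.float32)
    (x,y),(w,h),ang=cv2.minAreaRect(P*1000)
    print("stripe",x,y,w,h,ang)
    p=np.array([x,y])/1000-DO;c,s=np.cos(DY),np.sin(DY)
    print("stripe in dock: x %.4f y %.4f"%(c*p[0]+s*p[1],-s*p[0]+c*p[1]))
E
python3 - <<'E'
from h import *
im=optics.get_image("top");stripe(im)
cv2.imwrite("pics/c11.png",cv2.resize(im[170:215,310:390],None,fx=9,fy=9,interpolation=2))
E
```

```text
stripe 639.5472412109375 -306.7106628417969 113.82563781738281 8.437941551208496 89.57791137695312
stripe in dock: x -0.0346 y 0.0010
```

View pics/c11.png

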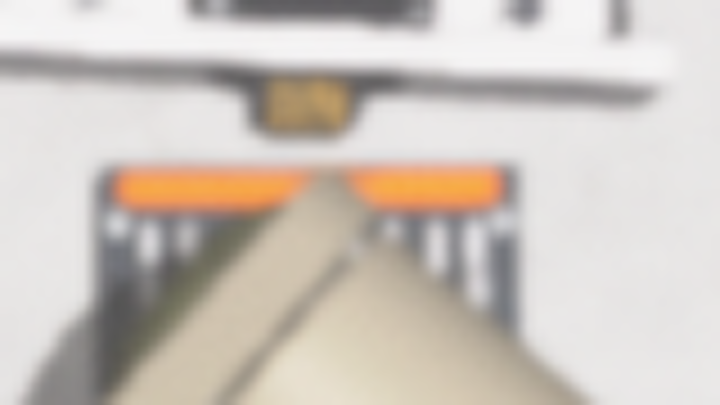

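{"name": "send_rows", "arguments": {
  "commands": [
    [1,0,0.002,0,0],
    [1,0,0.002,0,0],
    [1,0,0.002,0,0],
    [1,0,0.001,0,0],
    [1,0,0.001,0,0],
    [1,0,0,0,0],
    [1,0,0,0,0],
    [1,0,0,0,0],
    [1,0,0,0,0],
    [1,0,0,0,0]
  ]
}}

```text
time: 14.48
tool_pos: [0.5407, -0.3055, 0.0046]
eef_rot: [-0.0, 0.73, 0.683, 0.0]
contact_force: [-3.8, 2.5, 1.7]
width: 0.0857
```

```bash
python3 - <<'E'
from h import *
print(robot.read_state()["contact_force"])
im=optics.get_image("top");stripe(im)
cv2.imwrite("pics/c12.png",cv2.resize(im[170:215,310:390],None,fx=9,fy=9,interpolation=2))
E
```

```text
[-3.80336882  2.54511398  1.69854266]
stripe 644.2988891601562 -312.2935791015625 114.04021453857422 8.956815719604492 87.42539978027344
stripe in dock: x -0.0295 y -0.0043
```

View pics/c12.png

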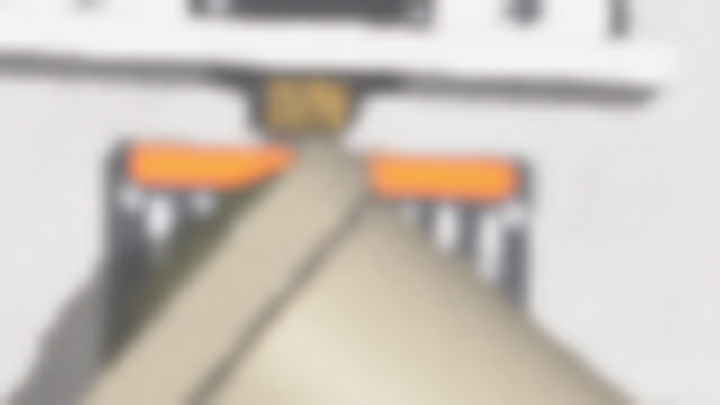

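{"name": "send_rows", "arguments": {
  "commands": [
    [1,0,-0.01,0,0],
    [1,0,-0.02,-0.01,0],
    [0,0,0,-0.03,0],
    [0,0,0,-0.03,0],
    [0,-0.01,0,-0.025,0],
    [0,-0.03,0.02,0,0],
    [0,-0.03,0.02,0,0],
    [0,-0.03,0.02,0,0],
    [0,-0.007,0.019,0,0],
    [0,0,0,0,0]
  ]
}}

```text
time: 15.37
tool_pos: [0.585, -0.4183, 0.0989]
eef_rot: [0.002, 0.731, 0.683, 0.0]
contact_force: [1.2, -0.4, -0.0]
width: -0.0002
```

```bash
python3 - <<'E'
from h import *
print(robot.read_state()["tool_pos"])
im=optics.get_image("top");stripe(im)
cv2.imwrite("pics/c13.png",cv2.resize(im[170:235,310:390],None,fx=9,fy=9,interpolation=2))
E
```

```text
[ 0.58495937 -0.41834045  0.09890959]
stripe 645.1549072265625 -309.5686950683594 108.31352233886719 8.442648887634277 89.57441711425781
stripe in dock: x -0.0288 y -0.0015
```

View pics/c13.png

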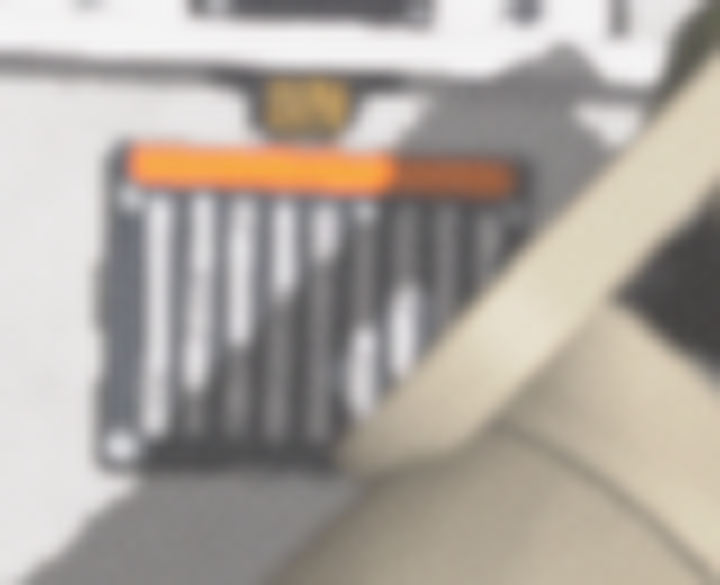

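{"name": "send_rows", "arguments": {
  "commands": [
    [0,0,0,0.025,0],
    [0,0,0,0.025,0],
    [0,0,0,0.02,0],
    [0,0,0,0.01,0],
    [0,0.008,0,0.006,0],
    [0,0.008,0,0,0],
    [0,0.006,0,0,0],
    [0,0.003,0,0,0],
    [0,0.003,0,0,0],
    [0,0.003,0,0,0]
  ]
}}

```text
time: 16.25
tool_pos: [0.5852, -0.3853, 0.0151]
eef_rot: [0.002, 0.73, 0.684, -0.0]
contact_force: [-1.3, -5.0, 2.4]
width: 0.0003
```

{"name": "send_rows", "arguments": {
  "commands": [
    [0,0.002,0,0,0],
    [0,0.002,0,0,0],
    [0,0.001,0,0,0],
    [0,0,0,0,0],
    [0,0,0,0,0],
    [0,0,0,0,0],
    [0,0,0,0,0],
    [0,0,0,0,0],
    [0,0,0,0,0],
    [0,0,0,0,0]
  ]
}}

```text
time: 17.08
tool_pos: [0.5854, -0.381, 0.0149]
eef_rot: [0.002, 0.73, 0.683, -0.0]
contact_force: [-1.4, -6.0, 4.1]
width: -0.0001
```

```bash
sed -i 's/(5,140,120),(22,255,255));m\[:,:250\]/(5,140,60),(22,255,255));m[:,:250]/' h.py; python3 - <<'E'
from h import *
print(robot.read_state()["tool_pos"],robot.read_state()["contact_force"])
im=optics.get_image("top");stripe(im)
cv2.imwrite("pics/c14.png",cv2.resize(im[170:235,310:390],None,fx=9,fy=9,interpolation=2))
E
```

```text
[ 0.58538596 -0.38103815  0.01488086] [-1.3627382  -6.04028847  4.13006003]
stripe 646.0276489257812 -292.85211181640625 86.19534301757812 8.989727973937988 85.71694946289062
stripe in dock: x -0.0290 y 0.0153
```

View pics/c14.png

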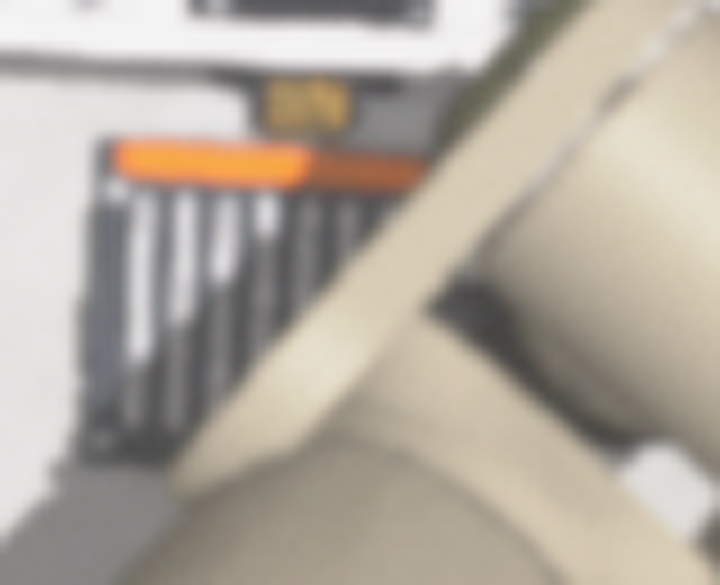

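{"name": "send_rows", "arguments": {
  "commands": [
    [0,-0.01,0,0,0],
    [0,-0.01,0,-0.02,0],
    [0,0,-0.01,-0.035,0],
    [0,0,-0.02,-0.035,0],
    [1,0.02,-0.03,0,0],
    [1,0.025,-0.03,0,0],
    [1,0.03,0,0,0],
    [1,0.022,0,0,0],
    [1,0,0,0,0],
    [1,0,0,0,0]
  ]
}}

```text
time: 17.97
tool_pos: [0.5004, -0.2963, 0.1038]
eef_rot: [-0.0, 0.73, 0.684, 0.0]
contact_force: [-0.7, -0.8, 0.3]
width: 0.0723
```

```bash
python3 - <<'E'
from h import *
print(robot.read_state()["tool_pos"],robot.read_state()["contact_force"],robot.read_state()["width"])
im=optics.get_image("top");stripe(im)
b=optics.get_image("scene")
cv2.imwrite("pics/c15.png",np.hstack([cv2.resize(im[170:235,310:390],(400,325),interpolation=2),cv2.resize(b[165:230,300:380],(400,325),interpolation=2)]))
E
```

```text
[ 0.5004463  -0.29632727  0.10384926] [-0.69473487 -0.84256663  0.30400984] 0.07230124886855818
stripe 645.3291625976562 -306.78472900390625 114.07489776611328 9.214457511901855 86.36116790771484
stripe in dock: x -0.0288 y 0.0013
```

View pics/c15.png

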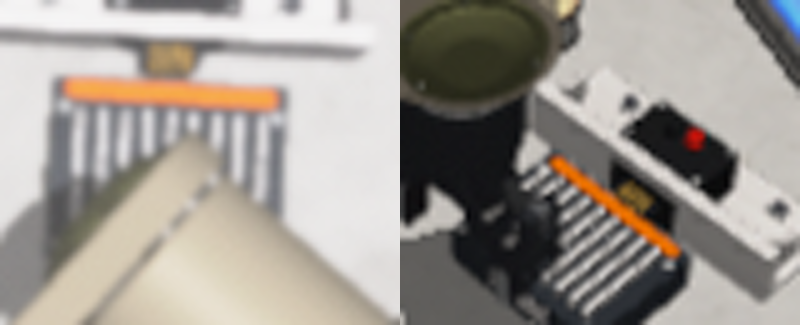

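{"name": "send_rows", "arguments": {
  "commands": [
    [1,0,0,0.025,0],
    [1,0,0,0.025,0],
    [1,0,0,0.025,0],
    [1,0,0,0.015,0],
    [1,0,0.01,0.009,0],
    [1,0,0.01,0,0],
    [1,0,0.01,0,0],
    [1,0,0.005,0,0],
    [1,0,0.003,0,0],
    [1,0,0.002,0,0]
  ]
}}

```text
time: 18.9
tool_pos: [0.5407, -0.2999, 0.0048]
eef_rot: [0.0, 0.73, 0.683, 0.0]
contact_force: [0.8, -0.4, -0.8]
width: 0.0852
```

{"name": "send_rows", "arguments": {
  "commands": [
    [1,0,0.0015,0,0],
    [1,0,0.0015,0,0],
    [1,0,0.0015,0,0],
    [1,0,0.0015,0,0],
    [1,0,0.0015,0,0],
    [1,0,0.0015,0,0],
    [1,0,0,0,0],
    [1,0,0,0,0],
    [1,0,0,0,0],
    [1,0,0,0,0]
  ]
}}

```text
time: 19.73
tool_pos: [0.5484, -0.3, 0.0048]
eef_rot: [-0.001, 0.73, 0.683, -0.0]
contact_force: [-4.8, 0.7, 3.2]
width: 0.0852
```

```bash
python3 - <<'E'
from h import *
print(robot.read_state()["tool_pos"],robot.read_state()["contact_force"],robot.read_state()["width"])
im=optics.get_image("top");stripe(im)
b=optics.get_image("scene")
cv2.imwrite("pics/c16.png",np.hstack([cv2.resize(im[170:235,310:390],(400,325),interpolation=2),cv2.resize(b[165:230,300:380],(400,325),interpolation=2)]))
E
```

```text
[ 0.54841342 -0.30001302  0.00475772] [-4.82156887  0.65895691  3.20523266] 0.08524098176495984
stripe 651.8058471679688 -306.9473876953125 114.1458969116211 8.715662002563477 86.81907653808594
stripe in dock: x -0.0223 y 0.0016
```

View pics/c16.png

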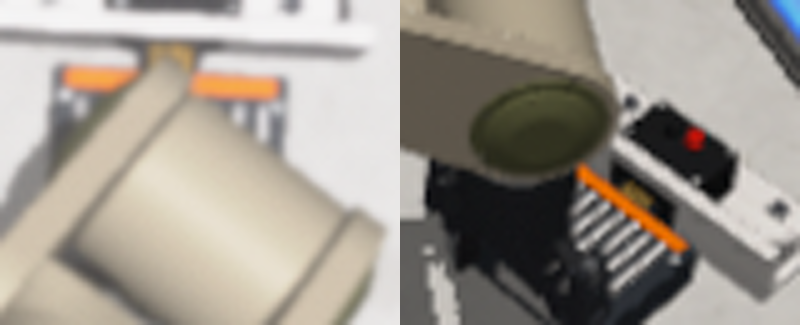

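{"name": "send_rows", "arguments": {
  "commands": [
    [1,0,0.001,0,0],
    [1,0,0.001,0,0],
    [1,0,0.001,0,0],
    [1,0,0.001,0,0],
    [1,0,0.001,0,0],
    [1,0,0.001,0,0],
    [1,0,0.001,0,0],
    [1,0,0.001,0,0],
    [1,0,0.001,0,0],
    [1,0,0.001,0,0]
  ]
}}

```text
time: 20.67
tool_pos: [0.5582, -0.3006, 0.0047]
eef_rot: [-0.001, 0.73, 0.683, -0.0]
contact_force: [-4.8, -0.1, 3.6]
width: 0.0857
```

```bash
python3 - <<'E'
from h import *
print(robot.read_state()["tool_pos"],robot.read_state()["contact_force"],robot.read_state()["width"])
im=optics.get_image("top");stripe(im)
b=optics.get_image("scene")
cv2.imwrite("pics/c17.png",np.hstack([cv2.resize(im[170:235,310:390],(400,325),interpolation=2),cv2.resize(b[165:230,300:380],(400,325),interpolation=2)]))
E
```

```text
[ 0.55823637 -0.30063315  0.00474257] [-4.83440541 -0.07253338  3.56177226] 0.08574863746237163
stripe 662.427001953125 -308.52001953125 111.90911865234375 10.907113075256348 85.5897216796875
stripe in dock: x -0.0116 y 0.0007
```

View pics/c17.png

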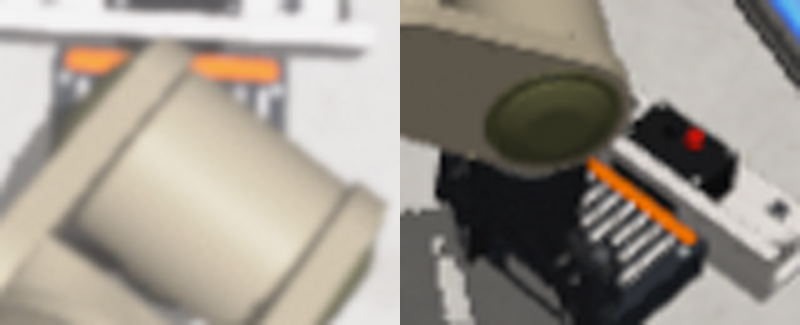

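{"name": "send_rows", "arguments": {
  "commands": [
    [1,0,0.0006,0,0],
    [1,0,0.0006,0,0],
    [1,0,0.0006,0,0],
    [1,0,0.0006,0,0],
    [1,0,0.0006,0,0],
    [1,0,0.0005,0,0],
    [1,0,0.0005,0,0],
    [1,0,0.0005,0,0],
    [1,0,0,0,0],
    [1,0,0,0,0]
  ]
}}

```text
time: 21.6
tool_pos: [0.5626, -0.3009, 0.0047]
eef_rot: [-0.001, 0.73, 0.683, -0.001]
contact_force: [-6.4, 0.3, 2.2]
width: 0.0856
```

{"name": "send_rows", "arguments": {
  "commands": [
    [1,0,0.0004,0,0],
    [1,0,0.0004,0,0],
    [1,0,0.0004,0,0],
    [1,0,0,0,0],
    [1,0,0,0,0],
    [1,0,0,0,0],
    [1,0,0,0,0],
    [1,0,0,0,0],
    [1,0,0,0,0],
    [1,0,0,0,0]
  ]
}}

```text
time: 22.43
tool_pos: [0.5638, -0.301, 0.0048]
eef_rot: [-0.001, 0.73, 0.683, -0.001]
contact_force: [-7.1, 0.1, 3.8]
width: 0.0855
```

{"name": "send_rows", "arguments": {
  "commands": [
    [1,0,0.0004,0,0],
    [1,0,0.0004,0,0],
    [1,0,0.0004,0,0],
    [1,0,0,0,0],
    [1,0,0,0,0],
    [1,0,0,0,0],
    [1,0,0,0,0],
    [1,0,0,0,0],
    [1,0,0,0,0],
    [1,0,0,0,0]
  ]
}}

```text
time: 23.27
tool_pos: [0.5646, -0.3011, 0.0047]
eef_rot: [-0.001, 0.73, 0.683, -0.001]
contact_force: [-8.2, 1.2, 5.0]
width: 0.0854
```

```bash
python3 - <<'E'
from h import *
print(robot.read_state()["tool_pos"],robot.read_state()["contact_force"],robot.read_state()["ft_torque"])
im=optics.get_image("top");stripe(im)
b=optics.get_image("scene")
cv2.imwrite("pics/c18.png",np.hstack([cv2.resize(im[170:235,310:390],(400,325),interpolation=2),cv2.resize(b[165:230,300:380],(400,325),interpolation=2)]))
E
```

```text
[ 0.56457197 -0.30106167  0.00473498] [-8.18008068  1.24130545  4.97968087] [0.04122286 1.26418395 0.00787738]
stripe 668.3907470703125 -308.6005859375 111.8285140991211 10.292243003845215 86.07967376708984
stripe in dock: x -0.0057 y 0.0010
```

View pics/c18.png

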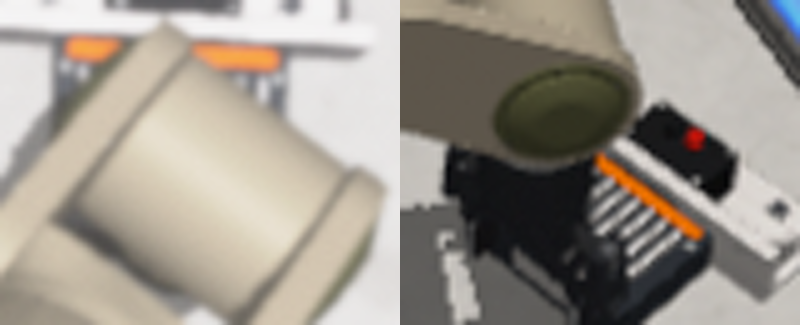

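{"name": "send_rows", "arguments": {
  "commands": [
    [1,0,0.0005,0,0],
    [1,0,0.0005,0,0],
    [1,0,0.0005,0,0],
    [1,0,0,0,0],
    [1,0,0,0,0],
    [1,0,0,0,0],
    [1,0,0,0,0],
    [1,0,0,0,0],
    [1,0,0,0,0],
    [1,0,0,0,0]
  ]
}}

```text
time: 24.2
tool_pos: [0.5646, -0.3011, 0.0047]
eef_rot: [-0.003, 0.73, 0.684, -0.002]
contact_force: [-17.1, 2.0, 8.8]
width: 0.0853
```

{"name": "send_rows", "arguments": {
  "commands": [
    [1,0,0.0005,0,0],
    [1,0,0.0005,0,0],
    [1,0,0,0,0],
    [1,0,0,0,0],
    [1,0,0,0,0],
    [1,0,-0.001,0,0],
    [1,0,-0.002,0,0],
    [1,0,-0.005,0,0],
    [1,0,-0.01,0,0],
    [1,0,-0.02,0,0]
  ]
}}

```text
time: 25.03
tool_pos: [0.5315, -0.299, 0.0047]
eef_rot: [0.001, 0.73, 0.684, 0.0]
contact_force: [1.1, -0.1, 1.0]
width: 0.0856
```

{"name": "send_rows", "arguments": {
  "commands": [
    [1,0,-0.02,0,0],
    [1,0,-0.01,-0.02,0],
    [1,0,0,-0.035,0],
    [1,0,0,-0.035,0],
    [1,0.02,0,-0.035,0],
    [1,0.035,-0.01,-0.02,0],
    [1,0.035,-0.01,0,0],
    [1,0.035,-0.01,0,0],
    [1,0.035,0,0,0],
    [1,0.02,0,0,0]
  ]
}}

```text
time: 25.87
tool_pos: [0.4819, -0.1122, 0.1501]
eef_rot: [0.0, 0.73, 0.684, 0.001]
contact_force: [-0.2, -0.6, -0.5]
width: 0.0854
```

```bash
python3 - <<'E'
from h import *
s=robot.read_state();print(s["tool_pos"],s["contact_force"],s["time"])
im=optics.get_image("top");stripe(im)
b=optics.get_image("scene");stripe(b,"scene")
cv2.imwrite("pics/c19.png",np.hstack([cv2.resize(im[150:215,310:390],(400,325),interpolation=2),cv2.resize(b[165:230,310:390],(400,325),interpolation=2)]))
cv2.imwrite("pics/t19.png",im)
E
```

```text
[ 0.48189319 -0.11224696  0.15006305] [-0.22160817 -0.6128398  -0.48536983] 25.8667
stripe 668.4761962890625 -308.6064453125 111.8284912109375 10.120957374572754 86.07975006103516
stripe in dock: x -0.0056 y 0.0010
stripe 617.45654296875 -290.2109375 588.1417846679688 154.0464630126953 65.55854034423828
stripe in dock: x -0.0577 y 0.0160
```

View pics/c19.png

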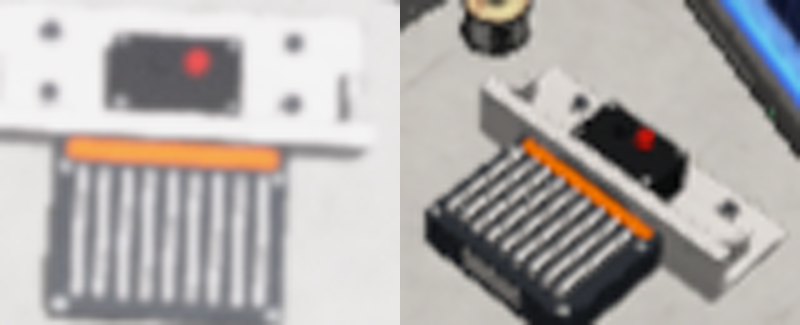

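View pics/t19.png

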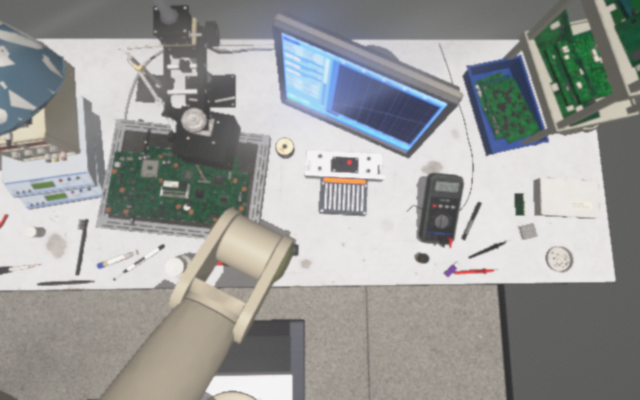

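```bash
python3 -c "
from plant import robot
print(robot.hand_in())"
```

```text
the job is handed in; nothing more can be done
None
```

I pushed the converter round and across the bench without gripping or lifting it. It now stands flush against the fence, and the job is handed in at about 26 s of the 72 s allowed.

I turned it with the shut fingers on its side and back walls, and corrected its sideways position with two nudges on the right wall. I then eased it home with both open fingers on the back wall.

**Seating:** Forward motion stopped dead at the fence with the wrist force at 17 N. I then commanded 1 mm more, but the force at that peak was not read.

**Last top picture:**
- Yaw is about -3.9°, against about -3.8° measured for the dock.
- The sideways error is about 1 mm.
- There is no visible gap to the fence.
- The other things look where they were, by eye only. The screwdriver and part of the bottle were hidden behind the arm in that picture.
- The gripper was up and clear, with about 0 N on the tool.

**Not confirmed or in disagreement:**
- I could not read the contact nose directly. That it is in the socket follows from the flush stand and the small 1–2 N rise in push force beforehand.
- My last stripe measurement from the scene camera was spoiled because the mask caught other orange things, so I ignored it. That picture looks flush by eye.
- The top camera put the socket side about 1.3 mm past the fence face, which is within the calibration error.

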